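# Show what to measure next, and where it goes

## Robot

A 6-joint arm with a two-finger parallel gripper is mounted at the origin on the work surface. World frame = base frame: x ahead of the robot, y to its left, z up, the work surface at z = 0. Lengths are in m, angles in rad, forces in N, time in s.
With the tool pointing down it reaches from about 0.275 to 0.875 m from the base axis. Payload 12.5 kg.
Tool frame: the origin (TCP) lies between the finger pads, 19 mm behind the fingertips; this is the grasp point; z points along the fingers, y is the line along which they close (so a half turn about z gives the same grasp; the last joint's range is limited). The gripper opens to 85 mm and grips with 20 to 120 N. Pads are 22 mm wide; open, the fingers measure 114 mm over their backs; the gripper's body (76 mm by 85 mm) begins 54 mm behind the grasp point. The pads swing forward as they close: fully open they stand 13 mm farther back than shut.
Start: joints at [-1.212, 0.351, 1.652, -0, 1.139, -0.085], TCP at [0.236, -0.497, 0.25] pointing down, gripper open.
Joint ranges: [-2.75, 2.75], [-0.79, 2.1], [0.01, 2.65], [-1.57, 4.71], [0.07, 3.14], [-2.87, 2.87]. Speed limits (rad/s): [2.22, 2.22, 2.79, 3.14, 3.14, 3.14].

## Interface

Orientations are given as a 3x3 rotation matrix whose columns are the frame's x, y, z axes.
In Python, from bench import manip gives the robot as it stands. Calls block until the motion is done:
- manip.move_ptp(position, orientation): joint-space move of the TCP to a pose.
- manip.move_l(position, attitude=None, max_speed=0.15): straight line of the TCP; attitude=None keeps the orientation; max_speed is the mean speed in m/s.
- manip.move_j(angles): joint-space move.
- manip.set_gripper(opening, effort=None): opening from 0.0 (shut) to 1.0 (fully open); effort is the grip in N (None keeps the last); returns when the fingers have stopped.
- manip.dwell(seconds).
- manip.inverse_kinematics(position, orientation): joint angles nearest the present ones, or None.
- manip.grab_frame(name): name is "side" or "top" or "wrist"; returns (picture, depth): 480x640x3 uint8, red, green, blue; 480x640 float32, m along the optical axis (not along the pixel's ray), 0 where there is no reading.
- manip.get_calibration(name): a dict with "camera_matrix" (3x3 intrinsics, pixels), "k1" (the pictures are not rectified: a ray, as slopes to the right and down, at radius r is drawn at 1 + k1 r^2 times it, then the intrinsics apply), "R" (3x3) and "t" (3): a world point X has camera coordinates R X + t. Camera axes: x right, y down, z forward; pixel columns grow to the right and rows downward; lengths in m; the calibration is good to about 2 mm. A picture is of the moment at which its call begins: read the wrist's pose just before it. get_calibration takes no time and is no camera call; for the wrist camera it gives the pose at the moment of the call.
A pose or a line that the arm cannot do raises manip.Unreachable and nothing moves.
- manip.sign_off(): hands the job in; it is judged then, once.
Trained networks look in the newest picture that a camera, given by its name, has taken for a name from the list of things; names that differ only in an ending like _2 or _b are one class to them, and where a whole thing is asked for, a point or a joint stands for the part that bears it (a point fixed in the world has none). Each returns a list of dicts, best first, with "confidence" (0 to 1); they miss things now and then, are a little off and sometimes report something else, mostly with a low value. They report only what shows in the picture. A call takes as long as a camera call. They do not tell look-alikes from the thing itself.
- manip.look_for(camera, name): "at" ([x, y, z] in m, in world coordinates, good to about 4 mm: the middle of the surface that is visible of it).
Readings, each from a call of its own:
- manip.current_time(): time.
- manip.current_qpos(): joint angles.
- manip.current_joint_vel(): joint speeds.
- manip.current_joint_torque(): joint torques, N m.
- manip.current_ee_pos(): TCP position.
- manip.current_tcp_rot(): TCP orientation.
- manip.current_force(): force on the tool from outside, world axes, zero at the start.
- manip.current_ft_torque(): the same for the moment, N m.
- manip.current_grip_width(): opening from 0.0 (shut) to 1.0 (fully open).
- manip.current_grip_force(): force on a finger pad.
Only numpy, scipy, OpenCV 4.12 (cv2) and the standard library are available. Lean on these libraries where they do the work, as an engineer would, in place of code of your own. Each camera call takes 0.05 s, during which the arm holds its last target. There are 200 camera calls.

## Task

Brief the trainee at the roughness tester: with your fingertips push the tester aside by the flank of its housing, never by its thin pickup, so that it swings round its column a good 45 degrees or more from its place over the V-block, to the side away from the parts tray. Then point straight down at the top of the stepped pin in the tray, the tip of the fingers a few centimetres or less above it, and keep still there for two seconds, and after that point in the same way at the vee of the V-block, where the pin is to go. Do not touch the pin or the V-block, grip nothing, and leave everything else where it stands.

Things in the scene. Friction and masses are not known exactly. Their poses are not given: they have to be found in the camera images.
- pin_top (a point): Centre of the upper face of the stepped pin, the part to be pointed at first. The pin is plain steel and stands upright on the floor of the tray: lower part 36 mm in diameter and 24 mm high, above it a thinner part 19 mm in diameter up to 52 mm, where this point lies. It is the only part in the tray that steps in to a thin upper half. z up.
- pin: The stepped pin itself; origin at the centre of its underside, z up. Loose, about 0.25 kg.
- vee (a point): Middle of the open mouth of the V-block's vee, level with the block's top. The V-block is plain steel, 45 mm long (its x, along the vee), 60 mm wide (its y), 42 mm high; the 90 degree vee is 36 mm wide at the mouth and 18 mm deep. It stands on the front part of the granite plate, below the tester's pickup before the tester is pushed away. z up.
- vblock: The V-block; origin at the centre of its underside. Loose on the granite plate, about 0.55 kg.
- stand: Fixed granite plate with a steel column. Origin at the centre of the underside; plate 300 mm deep (x), 320 mm wide (y), its top 50 mm above the table. The column, 28 mm in diameter, stands at x = +115 mm, y = 0 of this frame (the side far from the robot) and ends with a handwheel 52 mm in diameter, whose crank reaches 346 mm above the table.
- tester (a joint): Swing of the roughness tester round the column's vertical axis, rad. 0: it points along the stand's -x, straight over the V-block. Positive: its free end swings towards the stand's +y (robot's left, away from the tray); stops at -1.3 and +1.4. It starts near 0 (-0.12 to 0.2). The swing is stiff, about 0.35 N m of friction (3 N at 120 mm from the axis), and stays where it is left.
- tester_center (a point): Centre of the tester's off-white housing, a box 130 mm long (x), 56 mm wide (y), 48 mm high, display on top; 105 mm from the column's axis, 158 mm above the table, so it spans 134 to 182 mm in height and 40 to 170 mm from the axis. Frame swings with the tester: x from free end to column, z up. At the column: clamp collar, radius 25 mm, with a knob on the +y side.
- pickup: The delicate pickup at the free end of the tester: a black nose 20 mm wide and a steel rod 8 mm thick that reach to 223 mm from the column's axis, 130 to 153 mm above the table. Origin at its root, 170 mm from the axis. Must not be touched.
- tray: Fixed open plastic tray for parts, 190 mm (x) by 210 mm (y), 24 mm high, walls 4 mm, to the robot's right of the stand; origin at the centre of its underside. Four steel parts stand in it, about 80 to 110 mm apart, in changing places.
- roller: Plain steel roller standing in the tray, 36 mm in diameter, 52 mm high. Leave alone. Origin at its underside.
- bush: Flanged steel bush standing in the tray, flange 52 mm in diameter, 44 mm high, bore in its top. Leave alone. Origin at its underside.
- coupling: Hexagonal steel coupling standing in the tray, 36 mm across flats, 36 mm high. Leave alone. Origin at its underside.
- setting_block: Steel block with holes on the granite plate, 50 x 75 x 25 mm. Leave alone. Origin at its underside.
- specimen: Flat roughness specimen on the granite plate, 65 x 45 x 8 mm. Leave alone. Origin at its underside.
- caliper: Digital caliper lying on the bench to the left of the stand, 235 mm long, 13 mm high. Leave alone. Origin at its underside, x along the beam.
- setting_ring: Steel setting ring on the bench, 64 mm in diameter, 18 mm high. Leave alone. Origin at its underside.
- cleaner: White bottle of cleaner on the bench, 54 mm in diameter, 150 mm high. Leave alone. Origin at its underside.
Mind the look-alikes: they are no part of the job. What is shaped like the pin but yellow is not meant.

How it is judged:
By the outcome, as a careful person would: the job done as asked, in the order asked, and still so for the second after the job is handed in, with the robot touching nothing.
It also fails if it takes over 67 s, if anything falls off the work surface, if the arm or the gripper's body presses on something with over 40 N, if the wrist force passes 120 N, or if a joint passes its speed limit or range.

## Working session

There is one attempt and no reset: what is moved stays moved. The work goes in short steps, each a Python script; the robot and the scene stay as the last script left them, time stands still between calls to the robot, and variables do not carry over. Pictures are saved under pics/ and viewed, at most 10 in all, crops included, and the job is handed in when it is done.

```bash
mkdir -p pics
cat > h.py <<'E'
import numpy as np, cv2
from bench import manip as m
def grab(n,f=None):
    c=m.get_calibration(n); p,d=m.grab_frame(n)
    if f: cv2.imwrite('pics/'+f,cv2.cvtColor(p,cv2.COLOR_RGB2BGR))
    return p,d,c
def cloud(d,c):
    K=np.array(c['camera_matrix']);v,u=np.mgrid[:480,:640]
    xy=np.stack([u,v],-1).reshape(-1,1,2).astype(np.float64)
    r=cv2.undistortPoints(xy,K,np.array([c['k1'],0,0,0.])).reshape(480,640,2)
    P=np.dstack([r[...,0]*d,r[...,1]*d,d])
    W=(P-np.array(c['t']))@np.array(c['R']); W[d<=0]=np.nan
    return W
E
python3 - <<'E'
from h import *
for n in ('top','side'):
    p,d,c=grab(n,n+'.png'); np.savez(n+'.npz',p=p,W=cloud(d,c))
    C=-np.array(c['R']).T@np.array(c['t']);print(n,C.round(3))
    for k in 'pin_top pin vee vblock stand tester_center pickup tray roller cleaner caliper setting_ring'.split():
        try: print(k,[(np.round(q['at'],3).tolist(),round(q['confidence'],2)) for q in m.look_for(n,k)][:3])
        except Exception as e: print(k,e)
print(m.current_time())
E
```

```text
top [0.486 0.049 1.122]
pin_top [([0.436, -0.316, 0.03], 0.72), ([0.524, -0.21, 0.038], 0.6), ([0.383, -0.427, 0.024], 0.45)]
pin [([0.436, -0.31, 0.026], 0.77)]
vee [([0.514, 0.148, 0.086], 0.74), ([0.422, -0.212, 0.054], 0.61)]
vblock [([0.51, 0.151, 0.085], 0.93), ([0.592, 0.054, 0.059], 0.58)]
stand [([0.61, 0.158, 0.046], 0.81)]
tester_center [([0.616, 0.163, 0.183], 0.96), ([0.511, 0.153, 0.088], 0.23)]
pickup [([0.531, 0.16, 0.142], 0.53)]
tray [([0.47, -0.272, -0.0], 0.89)]
roller [([0.421, -0.213, 0.053], 0.71), ([0.471, -0.272, 0.002], 0.71)]
cleaner [([0.695, -0.27, 0.099], 0.67)]
caliper [([0.555, 0.477, 0.008], 0.95)]
setting_ring [([0.722, -0.18, 0.019], 0.57)]
side [ 0.183 -0.883  0.755]
pin_top [([0.38, -0.438, 0.023], 0.68)]
pin [([0.381, -0.438, 0.022], 0.7), ([0.436, -0.327, 0.03], 0.68)]
vee [([0.531, 0.127, 0.084], 0.59)]
vblock [([0.53, 0.127, 0.079], 0.55)]
stand [([0.637, 0.134, 0.048], 0.75)]
tester_center [([0.696, -0.3, 0.081], 0.71), ([0.616, 0.145, 0.171], 0.64)]
pickup [([0.54, 0.16, 0.148], 0.55), ([0.607, 0.461, 0.006], 0.2)]
tray [([0.471, -0.277, -0.003], 0.66)]
roller [([0.418, -0.225, 0.044], 0.79)]
cleaner [([0.693, -0.299, 0.079], 0.97)]
caliper [([0.419, -0.223, 0.048], 0.55), ([0.606, 0.461, 0.005], 0.53)]
setting_ring [([0.723, -0.176, 0.017], 0.9)]
1.3
```

View pics/top.png

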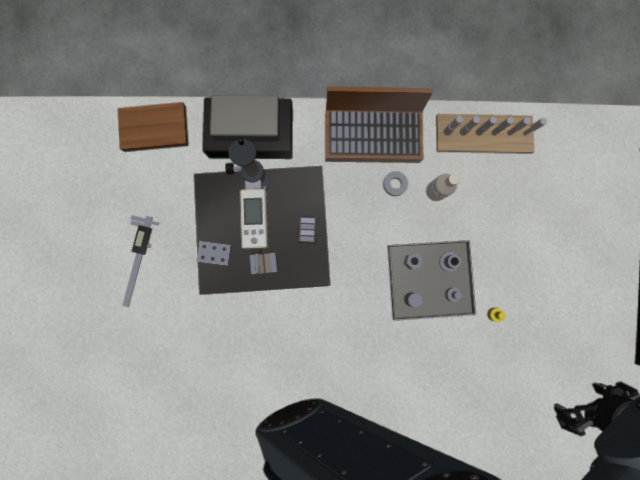

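View pics/side.png

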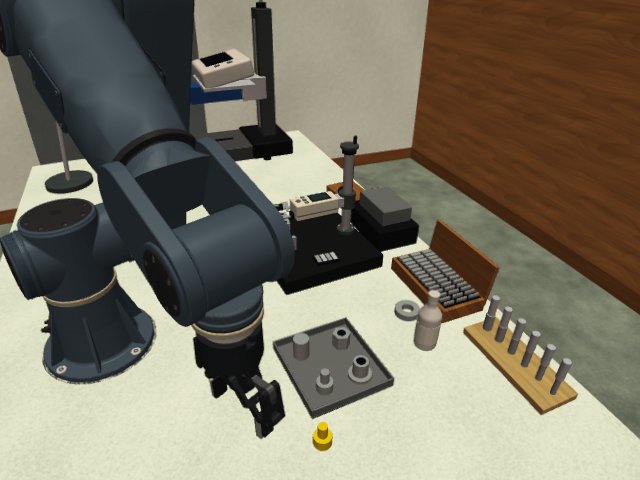

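The top view shows the pin at pixel (455,295) in the tray, with the yellow look-alike outside it at (497,315). The tester is at (254,215) and the V-block at (263,263). Next I'll measure them precisely from depth.

```bash
python3 - <<'E'
from h import *
for n in ('top','side'):
    D=np.load(n+'.npz');W=D['W'];p=D['p']
    x,y,z=W[...,0],W[...,1],W[...,2]
    def sel(cx,cy,r,z0,z1):
        return (np.hypot(x-cx,y-cy)<r)&(z>z0)&(z<z1)
    def rep(nm,s):
        P=W[s]
        if len(P): print(n,nm,len(P),'mean',P.mean(0).round(4),'med z',np.median(P[:,2]).round(4),'mid',((P.min(0)+P.max(0))/2).round(4),'ext',np.ptp(P,axis=0).round(4))
    rep('pintop',sel(.436,-.32,.03,.046,.065))
    rep('pinlow',sel(.436,-.32,.03,.015,.04))
    for nm,s in (('vblock',sel(.512,.14,.05,.08,.10)),('tester',sel(.616,.155,.11,.172,.195)),('plate',(np.hypot(x-.6,y-.15)<.26)&(z>.043)&(z<.057)),('column/handwheel',sel(.71,.16,.06,.24,.36))):
        rep(nm,s)
        P=W[s]
        if len(P)>5:
            r=cv2.minAreaRect((P[:,:2]*1000).astype(np.float32)); print('   rect',np.round(r[0],1),np.round(r[1],1),round(r[2],2))
E
python3 - <<'E'
import cv2
a=cv2.imread('pics/top.png')
b=cv2.resize(a[120:310,180:345],None,fx=3,fy=3,interpolation=cv2.INTER_CUBIC)
cv2.imwrite('pics/topcrop.png',b)
E
```

```text
top pintop 53 mean [ 0.4369 -0.3207  0.0567] med z 0.0577 mid [ 0.4369 -0.3217  0.054 ] ext [0.0153 0.0187 0.0155]
top pinlow 123 mean [ 0.4377 -0.3163  0.0282] med z 0.0289 mid [ 0.4368 -0.3207  0.0271] ext [0.0333 0.034  0.0227]
top vblock 335 mean [0.5135 0.1489 0.0895] med z 0.091 mid [0.5141 0.151  0.0893] ext [0.0472 0.0634 0.0186]
   rect [513.8 151.5] [44.7 60.3] 5.85
top tester 1858 mean [0.6226 0.1647 0.1821] med z 0.1826 mid [0.6343 0.1648 0.1833] ext [0.1815 0.0599 0.0224]
   rect [634.1 166.1] [180.7  56.4] 2.52
top plate 12079 mean [0.5973 0.1564 0.0504] med z 0.0504 mid [0.6428 0.1529 0.05  ] ext [0.4069 0.353  0.0139]
   rect [645.9 146.4] [391.5 359.7] 4.04
top column/handwheel 679 mean [0.7124 0.1693 0.3194] med z 0.3242 mid [0.7134 0.1703 0.295 ] ext [0.0493 0.0516 0.109 ]
   rect [713.2 170.1] [49.1 50.9] 6.31
side pintop 86 mean [ 0.4328 -0.3232  0.0543] med z 0.0556 mid [ 0.433  -0.3214  0.0527] ext [0.0189 0.0216 0.0131]
side pinlow 208 mean [ 0.43   -0.3284  0.0268] med z 0.0273 mid [ 0.4334 -0.323   0.0272] ext [0.0366 0.0365 0.0243]
side vblock 21 mean [0.5289 0.1279 0.0888] med z 0.0894 mid [0.5286 0.1312 0.0869] ext [0.0117 0.0167 0.0135]
   rect [529.9 130.8] [19.6  8.4] 69.75
side tester 692 mean [0.6214 0.158  0.1812] med z 0.1819 mid [0.632  0.1635 0.1835] ext [0.1866 0.0635 0.0229]
   rect [632.1 165.5] [185.8  60. ] 2.93
side plate 3913 mean [0.631  0.1126 0.0501] med z 0.0501 mid [0.6542 0.143  0.05  ] ext [0.3987 0.3275 0.014 ]
   rect [657.3 143.9] [319.5 395.8] 87.96
side column/handwheel 438 mean [0.7071 0.1633 0.2974] med z 0.3051 mid [0.7084 0.1708 0.294 ] ext [0.0487 0.0561 0.1074]
   rect [707.2 168.6] [47.9 53.1] 20.72
```

View pics/topcrop.png

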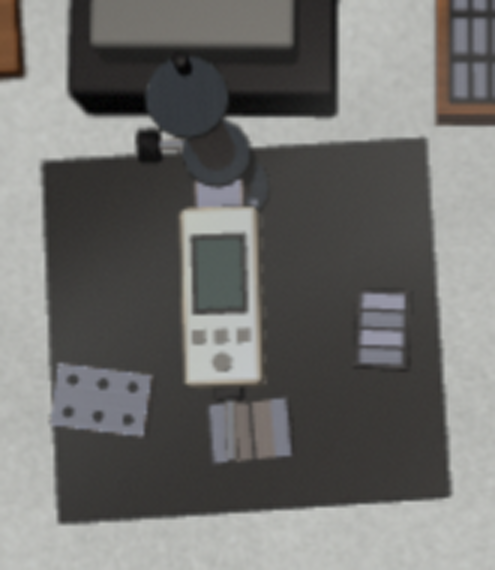

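The crop shows the tester at about zero swing, with its flank on the right (−y) clear. The axis is near (0.711, 0.169), the pin top near (0.435, −0.3215, 0.055) and the vee near (0.514, 0.151, 0.092). All heights fit the given sizes. Now I'll get the exact housing angle and plan the push.

```bash
cat >> h.py <<'E'
def Rz(a): c,s=np.cos(a),np.sin(a); return np.array([[c,-s,0],[s,c,0],[0,0,1.]])
def housing(W,lo=.05,hi=.165,ax=(.711,.169)):
    d=np.hypot(W[...,0]-ax[0],W[...,1]-ax[1]); s=(d>lo)&(d<hi)&(W[...,2]>.174)&(W[...,2]<.192)
    P=W[s][:,:2]; c=P.mean(0)-ax; return np.arctan2(-c[1],-c[0]), len(P), np.hypot(*c)
AX=np.array([.711,.169,0])
def pose(th,r,off,z,flip): 
    p=AX+Rz(th)@[-r,-off,0]; p[2]=z
    return p, Rz(th)@np.diag([-1.,1,-1] if not flip else [1.,-1,-1])
E
python3 - <<'E'
from h import *
for n in ('top','side'): 
    t=housing(np.load(n+'.npz')['W']); print(n,np.round(t,3))
th0=.045
print(m.current_tcp_rot().round(2) if hasattr(m.current_tcp_rot(),'round') else m.current_tcp_rot())
for f in (0,1):
    for th in (th0,th0-.6,th0-1.2):
        q=m.inverse_kinematics(*pose(th,.135,.043,.171,f)); print(f,th,None if q is None else np.round(q,2))
E
```

```text
top [4.50e-02 1.40e+03 1.06e-01]
side [1.00e-01 4.50e+02 1.08e-01]
[[ 0.9   0.43 -0.  ]
 [ 0.43 -0.9  -0.  ]
 [-0.    0.   -1.  ]]
0 0.045 [ 0.13  0.51  1.62 -0.    1.01 -1.49]
0 -0.5549999999999999 [ 0.26  0.54  1.57 -0.    1.03 -0.75]
0 -1.155 [ 0.35  0.66  1.36 -0.    1.12 -0.07]
1 0.045 [ 0.13  0.51  1.62 -0.    1.01  1.65]
1 -0.5549999999999999 [ 0.26  0.54  1.57 -0.    1.03  2.39]
1 -1.155 None
```

Run:
```python
from h import *
m.set_gripper(0.0)
th0=.045
p,R=pose(th0,.13,.10,.30,0)
m.move_ptp(p,R)
p[2]=.171; m.move_l(p,R,max_speed=.12)
p,R=pose(th0,.13,.052,.171,0); m.move_l(p,R,max_speed=.06)
print(m.current_time(),m.current_ee_pos(),np.round(m.current_force(),1))
for th in th0-np.arange(0,.36,.12):
    m.move_l(*pose(th,.13,.043,.171,0),max_speed=.05); print(round(th,2),np.round(m.current_force(),1))
p,d,c=grab('top','push.png'); grab('side','push_s.png')
print(housing(cloud(d,c)),m.current_time())
a,b=cv2.imread('pics/push.png'),cv2.imread('pics/push_s.png')
cv2.imwrite('pics/push2.png',np.hstack([cv2.resize(a[130:310,160:360],(400,360)),cv2.resize(b[120:300,220:420],(400,360))]))
```

```text
6.6 [0.58349158 0.11100543 0.17099658] [0.1 0.3 1.1]
0.04 [-0.   0.  -0.5]
-0.08 [-0.5  0.5  0.5]
-0.2 [-0.8 -0.1  0.5]
(np.float64(-0.6697556118916628), 17, np.float64(0.05345224661035353)) 7.9833
```

View pics/push2.png

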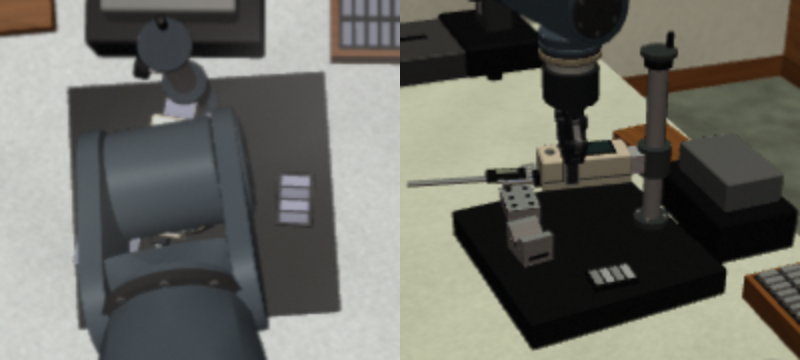

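The fingertips sit on the housing flank at (570,165) in the right half, clear of the pickup at (440,182), and the tester is turning. I'll push on, then retreat and check.

Run:
```python
from h import *
th0=.045
for th in th0-np.arange(.36,1.21,.12):
    m.move_l(*pose(th,.13,.043,.171,0),max_speed=.06); print(round(th,2),np.round(m.current_force(),1))
m.move_l(*pose(th0-1.2,.13,.09,.171,0),max_speed=.08)
p,R=pose(th0-1.2,.13,.11,.30,0); m.move_l(p,R,max_speed=.15)
R0=np.diag([1.,-1,-1]); R1=np.array(m.current_tcp_rot())
m.move_ptp([.435,-.3215,.22],Rz(-.6)@R0)
p,d,c=grab('top','after.png'); W=cloud(d,c); grab('side','after_s.png')
print(housing(W),m.current_time(),m.current_ee_pos())
s=(np.hypot(W[...,0]-.513,W[...,1]-.15)<.05)&(W[...,2]>.08)&(W[...,2]<.10)
print(cv2.minAreaRect((W[s][:,:2]*1000).astype(np.float32)),np.median(W[s][:,2]))
for k in('pin_top','vee'): 
    for n in('top','side'): print(n,k,[(np.round(q['at'],3).tolist(),round(q['confidence'],2)) for q in m.look_for(n,k)][:3])
a,b=cv2.imread('pics/after.png'),cv2.imread('pics/after_s.png')
cv2.imwrite('pics/after2.png',np.hstack([cv2.resize(a[130:310,120:320],(400,360)),cv2.resize(b[150:420,180:480],(400,360))]))
```

```text
-0.32 [-0.1  0.5 -0.5]
-0.44 [0.5 0.4 0.3]
-0.55 [-0.1  0.1 -0.5]
-0.68 [ 0.3 -0.3 -0.4]
-0.8 [0.4 0.6 0.7]
-0.91 [-0.3  0.1 -0.4]
-1.04 [-0.9  0.3  0.1]
-1.16 [0.1 0.2 0.3]
(np.float64(-1.149790499285302), 1402, np.float64(0.1059397943897233)) 15.325 [ 0.43542884 -0.32106304  0.22006238]
((513.7216186523438, 151.42852783203125), (44.59345626831055, 60.0254020690918), 6.124588966369629) 0.09060184308884453
top pin_top [([0.435, -0.316, 0.029], 0.54)]
side pin_top [([0.379, -0.436, 0.022], 0.56)]
top vee [([0.517, 0.154, 0.091], 0.96)]
side vee [([0.505, 0.132, 0.078], 0.91)]
```

View pics/after2.png

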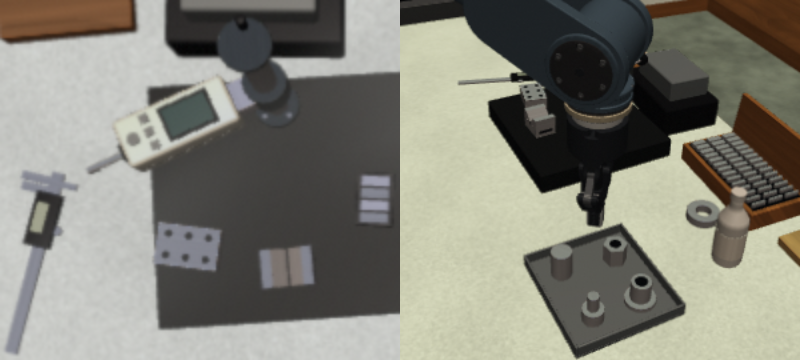

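The tester has swung about 1.19 rad (68°) and the V-block and setting block are unmoved. The gripper hangs above the pin at (593,310). I'll refine the pin with the wrist camera and then descend.

Run:
```python
from h import *
p,d,c=grab('wrist','w.png'); W=cloud(d,c)
s=(np.hypot(W[...,0]-.435,W[...,1]+.3215)<.022)&(W[...,2]>.046)&(W[...,2]<.065)
P=W[s]; print(len(P),P.mean(0) if len(P) else '',np.ptp(P,axis=0) if len(P) else '',np.median(P,axis=0) if len(P) else '')
m.move_l([.435,-.3215,.096],max_speed=.1)
print(m.current_time(),m.current_ee_pos()); grab('wrist','w2.png'); q,d,c=grab('side','s2.png')
b=cv2.imread('pics/s2.png')
cv2.imwrite('pics/c2.png',np.hstack([cv2.resize(cv2.imread('pics/w2.png'),(400,300)),cv2.resize(b[300:420,240:400],(400,300))]))
```

```text
533 [ 0.43662678 -0.32285242  0.05555014] [0.018269   0.01826983 0.01202656] [ 0.43676468 -0.32295523  0.05607592]
16.9667 [ 0.4352601  -0.32172736  0.09656979]
```

View pics/c2.png

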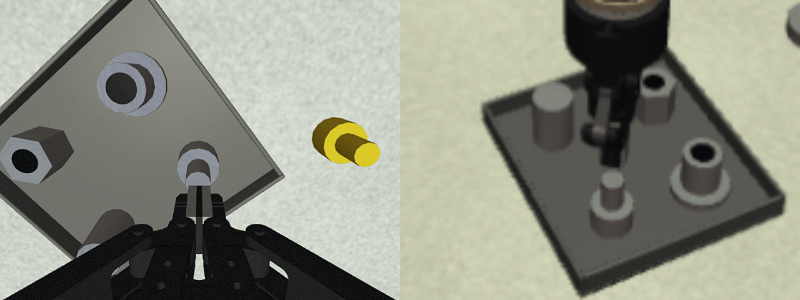

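The fingertips (612,165 right) stand directly above the pin top (612,178) without touching it. I'll nudge to the refined centre, hold, then move to the vee.

Run:
```python
from h import *
m.move_l([.4365,-.3225,.096],max_speed=.02)
t=m.current_time(); m.dwell(2.8); print(t,m.current_time(),m.current_ee_pos(),np.round(m.current_force(),1))
m.move_l([.4365,-.3225,.26],max_speed=.15)
R=Rz(.1)@np.diag([1.,-1,-1])
m.move_ptp([.514,.1513,.24],R)
p,d,c=grab('wrist','w3.png'); W=cloud(d,c)
s=(np.hypot(W[...,0]-.514,W[...,1]-.1513)<.045)&(W[...,2]>.084)&(W[...,2]<.10)
P=W[s]; print(len(P),np.median(P[:,2]),cv2.minAreaRect((P[:,:2]*1000).astype(np.float32)))
m.move_l([.514,.1513,.133],max_speed=.1)
print(m.current_time(),m.current_ee_pos()); grab('wrist','w4.png'); q,d,c=grab('side','s4.png')
b=cv2.imread('pics/s4.png')
cv2.imwrite('pics/c4.png',np.hstack([cv2.resize(cv2.imread('pics/w4.png'),(400,300)),cv2.resize(b[180:300,240:400],(400,300))]))
```

```text
17.3167 20.1167 [ 0.43646715 -0.32250237  0.09597927] [-0.2 -0.  -0.3]
3617 0.09169060568193434 ((512.3796997070312, 152.59121704101562), (45.780513763427734, 60.0815315246582), 5.694019794464111)
24.375 [0.5143448  0.15136132 0.13357327]
```

View pics/c4.png

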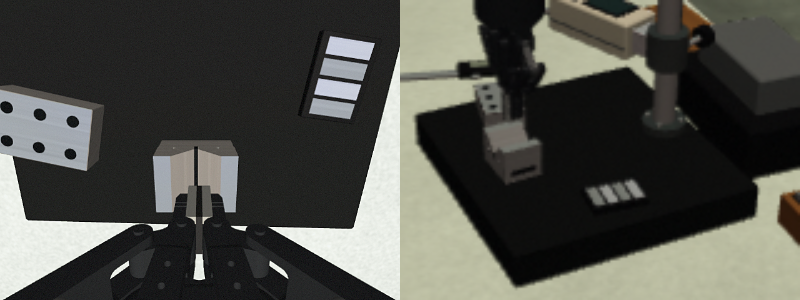

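The fingertips stand over the middle of the vee (left: 196,180; right: 512,120) without touching it, and the tester is well clear. I'll hold there and hand in.

Run:
```python
from h import *
m.move_l([.513,.152,.133],max_speed=.02)
m.dwell(2.8); print(m.current_time(),m.current_ee_pos(),np.round(m.current_force(),1))
print(m.sign_off())
```

```text
27.525 [0.51300465 0.152001   0.13299663] [ 0.3 -0.5  0.4]
the job is handed in; nothing more can be done
None
```

The job is handed in at 27.5 s: I pushed the tester by its housing flank about 68° round, away from the tray, then pointed at the pin top and the vee from about 2 cm above for 2.8 s each, with no sign of contact at either.

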